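Set the medallions into the crest panel

TASK

Three gold medallions, one large and two small, lie on the white crest panel. Slide each one across the panel into an empty recess of its own size, so that at the end all three lie flat, face up and fully down in their recesses, and leave the other things on the panel and the table where they are.

Things in the scene. Friction and masses are not known exactly. Their poses are not given: they have to be found in the camera images.
- medallion_large: the large gold medallion: a round brass-coloured disc 100 mm in diameter, 15 mm thick to the flat face, 18 mm with the raised ornament, lying on the panel. Origin: centre of its underside, z up through its ornamented face.
- medallion_small_1: a small gold medallion: like the large one but 76 mm in diameter, same thickness. Origin: centre of its underside, z up through its ornamented face.
- medallion_small_2: the other small gold medallion, the same as small_1.
- recess_large (a point): centre of the floor of the large round recess (108 mm diameter, 13 mm deep, bare plywood floor) in a white section of the panel. x: towards the panel's far edge, y: along the panel, z up. The panel's top surface is level and unbroken (apart from the three recesses), 13 mm above this point and 38 mm above the table.
- recess_small_1 (a point): the same for a small recess: 84 mm diameter, 13 mm deep.
- recess_small_2 (a point): the same for the other small recess: 84 mm diameter, 13 mm deep.
- panel: backing board 350 (x) x 520 (y) x 12 mm, fixed to the table; on it three flush white sections side by side along y, together 310 x 480 x 26 mm. Recess centres: x = +75 mm in this frame, y = -160, 0 and 160 mm; which of them is large varies. The medallions start in a row on the near half. Origin: centre of the underside; x away from the robot.
- finial: bystander, brass finial 32 mm wide at the foot, 46 mm tall, standing near the far edge of the panel, between two recesses; origin: centre of its underside.
- bead_jar: bystander, small round glass jar, 34 mm diameter, 45 mm tall, standing near the far edge of the panel, between two recesses; origin: centre of its underside.
- glue_gun: bystander, white glue gun lying on its side on the table, about 160 mm x 130 mm, 34 mm high; origin: centre of its underside.
- brush: bystander, brush, 200 mm long, lying on the table along its x axis; origin: centre of its underside.
- stud_bowl: bystander, copper bowl, 120 mm diameter, 50 mm tall, on the table; origin: centre of its underside.
- foam_strip: bystander, white foam strip 200 x 35 x 30 mm lying on the table along its x axis; origin: centre of its underside.
Things that resemble listed ones, but are neither listed nor needed, are in the scene too. What is shaped like the medallion_small_2 but orange or purple is not meant.

How it is judged:
By the outcome, as a careful person would: the job done as asked, in the order asked, and still so for the second after the job is handed in, with the robot touching nothing.
It also fails if it takes over 67 s, if anything falls off the work surface, if the arm or the gripper's body presses on something with over 40 N, if the wrist force passes 120 N, or if a joint passes its speed limit or range.

ROBOT

A 6-joint arm with a two-finger parallel gripper is mounted at the origin on the work surface. World frame = base frame: x ahead of the robot, y to its left, z up, the work surface at z = 0. Lengths are in mm, angles in rad, forces in N, time in s.
With the tool pointing down it reaches from about 350 to 975 mm from the base axis. Payload 7.1 kg.
Tool frame: the origin (TCP) lies midway between the tips of the shut fingers; the grasp point (between the pads) lies 19 mm behind it; z points along the fingers, y is the line along which they close (so a half turn about z gives the same grasp; the last joint's range is limited). The gripper opens to 88 mm and grips with 3 to 60 N. Pads are 20 mm wide; open, the fingers measure 115 mm over their backs; the gripper's body (75 mm by 178 mm) begins 61 mm behind the grasp point.
Start: joints at [1.122, 0.423, 1.63, -0, 1.089, -0.019], TCP at [260.398, 568.153, 222.675] pointing down, gripper open.
Joint ranges: [-3, 3], [-0.9, 2.11], [0.09, 2.58], [-1.31, 4.45], [0.11, 2.69], [-2.54, 2.54]. Speed limits (rad/s): [2.39, 2.39, 3.01, 3.14, 3.14, 3.14].

INTERFACE

Orientations are given as a rotation vector (axis times angle).
In Python, from workcell import ctrl gives the robot as it stands.
- The arm moves only by the shell command python3 -m pendant 'ROWS'. ROWS is a JSON object of lists of equal length, an entry for each row: "grip": the opening, from -1 (shut) to 1 (fully open); "linear": the shift along the tool's x, y, z in mm, a list of three; "angular": the turn, a rotation vector about the tool's x, y, z in rad, a list of three. In form: {"grip": [grip, ...], "linear": [[tx, ty, tz], ...], "angular": [[ax, ay, az], ...]}. A call has 1 to 12 rows; each row shifts and turns the commanded pose from where the row before left it, along the tool's axes as they then stand; what a row does not reach is not made up. A row lasts 1/12 s, in which the tool goes at most 41.7 mm and 7.16 degrees, less where a joint would pass 70% of its speed; a pose out of reach is approached as far as the arm can. A call with a gripper value outside its range is refused whole. The fingers move at their own pace and stop on an object; the grip force is fixed at half the most. Time passes only in rows, so rows that do not move let the fingers close. It gives the time, the measured TCP pose, the force, the opening and the grip force at its end, in the units of the state.
- ctrl.get_obs(): the state, without advancing time (a new reading comes with each control period).
- ctrl.get_image(name): name is "scene" or "top"; returns the picture (420x560x3 uint8, red, green, blue); there is no depth.
- ctrl.camera_params(name): a dict with "vfov" (degrees; the focal length in pixels is half the picture's height over the tangent of half this angle, whatever the lens; pixels are square), "cx", "cy" (the principal point, pixels), "R" (3x3) and "t" (3): a world point X has camera coordinates R X + t. Camera axes: x right, y down, z forward; pixel columns grow to the right and rows downward; lengths in mm; the calibration is good to about 2 mm. A picture is of the moment at which its call begins. camera_params takes no time and is no camera call.
- ctrl.close_job(): hands the job in; it is judged then, once.
The state is a dict: "t": time; "qpos": joint angles; "qvel": joint speeds; "joint_torque": joint torques, N m; "ee_pos": TCP position; "orientation": TCP orientation; "ft_force": force on the tool from outside, world axes, zero at the start; "moment": the same for the moment, N m; "width": finger opening in mm; "grasp_force": force on a finger pad.
Only numpy, scipy, OpenCV 4.12 (cv2) and the standard library are available. Lean on these libraries where they do the work, as an engineer would, in place of code of your own. Each camera call takes 0.05 s, during which the arm holds its last target. There are 200 camera calls.

## Working session

There is one attempt and no reset: what is moved stays moved. The work goes in short steps, Python scripts to look and compute and a shell command to move; the robot and the scene stay as the last step left them, time stands still between calls to the robot, and variables do not carry over. Pictures are saved under pics/ and viewed, at most 10 in all, crops included, and the job is handed in when it is done.

```bash
mkdir -p pics; ls
python3 - <<'E'
from workcell import ctrl
import cv2,numpy as np
o=ctrl.get_obs(); print({k:np.round(v,3).tolist() for k,v in o.items()})
for n in("scene","top"):
    im=ctrl.get_image(n); cv2.imwrite(f"pics/{n}0.png",im[:,:,::-1]); print(n,{k:np.round(v,4).tolist() for k,v in ctrl.camera_params(n).items()})
a=[cv2.imread(f"pics/{n}0.png") for n in("scene","top")]
E
```

```text
pics
{'t': 0.0, 'qpos': [1.122, 0.424, 1.631, -0.0, 1.089, -0.019], 'qvel': [-0.0, -0.001, -0.0, 0.003, 0.001, -0.0], 'joint_torque': [0.001, -54.463, -27.367, 0.064, 0.023, -0.0], 'ee_pos': [260.156, 567.659, 221.909], 'orientation': [-0.67, -3.069, 0.002], 'ft_force': [0.661, 0.393, 0.028], 'moment': [0.048, -0.047, -0.049], 'grasp_force': 0.0, 'width': 87.757}
scene {'vfov': 47.5824, 'cx': 280.526, 'cy': 214.4251, 'R': [[-0.0753, 0.997, 0.0205], [0.534, 0.0577, -0.8435], [-0.8421, -0.0526, -0.5367]], 't': [49.5655, -193.8567, 1715.0182]}
top {'vfov': 46.4869, 'cx': 276.8958, 'cy': 209.0343, 'R': [[0.0189, -0.9998, 0.0056], [-0.9887, -0.0195, -0.149], [0.149, -0.0027, -0.9888]], 't': [-23.1915, 461.4674, 1624.1112]}
```

View pics/scene0.png

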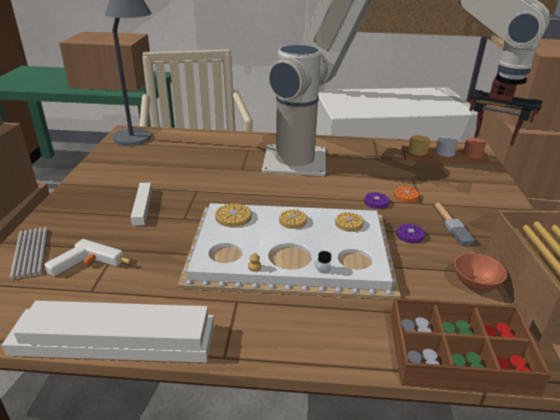

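View pics/top0.png

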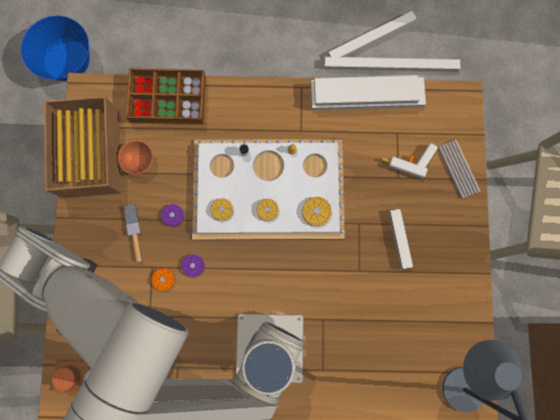

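The top view shows gold discs at about (221,210) small, (267,210) small and (317,211) large. The recesses are at (221,166) small, (268,165) large and (315,166) small. The purple discs at (172,215) and (192,266) and the orange one at (163,279) lie off the panel and are decoys. The next step measures both views and makes one enlarged crop.

```bash
cat > h.py <<'E'
import cv2,numpy as np
from workcell import ctrl
def K(p): 
    f=210/np.tan(np.radians(p["vfov"]/2)); return np.array([[f,0,p["cx"]],[0,f,p["cy"]],[0,0,1]])
P={n:ctrl.camera_params(n) for n in("scene","top")}
def pm(n): p=P[n]; return K(p)@np.c_[np.array(p["R"]),np.array(p["t"])]
def plane(n,uv,z):
    p=P[n];R=np.array(p["R"]);c=-R.T@np.array(p["t"])
    d=(R.T@np.linalg.inv(K(p))@np.c_[np.atleast_2d(uv),np.ones(len(np.atleast_2d(uv)))].T).T
    return c+d*((z-c[2])/d[:,2])[:,None]
def tri(a,b):
    X=cv2.triangulatePoints(pm("scene"),pm("top"),np.float64(a).reshape(2,1),np.float64(b).reshape(2,1)); return (X[:3]/X[3]).ravel()
def grab(tag):
    o={}
    for n in P:
        o[n]=ctrl.get_image(n)[:,:,::-1].copy(); cv2.imwrite(f"pics/{n}{tag}.png",o[n])
    return o
def blobs(m,amin):
    k,_,st,c=cv2.connectedComponentsWithStats(m.astype(np.uint8))
    return [(c[i],st[i,4],st[i,:4]) for i in range(1,k) if st[i,4]>=amin]
def panelmask(im):  # filled white sections of the panel
    g=im.astype(int); m=((g.min(2)>150)&(np.ptp(g,axis=2)<40)).astype(np.uint8)
    cs,_=cv2.findContours(m,cv2.RETR_EXTERNAL,cv2.CHAIN_APPROX_NONE)
    c=max((c for c in cs if 190<c[:,0,0].mean()<345),key=cv2.contourArea)
    f=np.zeros_like(m); cv2.drawContours(f,[cv2.convexHull(c)],-1,1,-1); return f,c
E
python3 - <<'E'
from h import *
for n in P:
    im=cv2.imread(f"pics/{n}0.png"); f,c=panelmask(im); hsv=cv2.cvtColor(im,cv2.COLOR_BGR2HSV)
    print(n,"panel area",f.sum(),"quad",cv2.boxPoints(cv2.minAreaRect(c)).round(1).tolist())
    m=f.astype(bool)&(hsv[...,1]>70)
    for b in blobs(m,60):
        x,y=b[0]; s=b[2]; cc=hsv[s[1]:s[1]+s[3],s[0]:s[0]+s[2]][m[s[1]:s[1]+s[3],s[0]:s[0]+s[2]]].mean(0)
        print(b[0].round(2),b[1],s.tolist(),cc.round(),plane(n,b[0],45)[0].round(1))
a=cv2.imread("pics/top0.png")[130:245,140:350]; b=cv2.imread("pics/scene0.png")[180:300,180:400]
a=cv2.resize(a,(550,301),interpolation=cv2.INTER_CUBIC); b=cv2.resize(b,(550,298),interpolation=cv2.INTER_CUBIC)
cv2.imwrite("pics/crop0.png",np.vstack([a,b]))
E
```

```text
scene panel area 13485 quad [[183.8000030517578, 271.5], [187.1999969482422, 201.39999389648438], [395.29998779296875, 211.39999389648438], [391.8999938964844, 281.5]]
[232.82 215.04] 645 [215, 204, 36, 23] [ 20. 128. 159.] [ 453.4 -148.7   45. ]
[292.72 218.83] 392 [280, 210, 27, 19] [ 20. 128. 159.] [454.9  17.3  45. ]
[349.   221.59] 399 [336, 212, 28, 19] [ 20. 128. 160.] [452.3 171.1  45. ]
[225.25 254.25] 356 [210, 247, 31, 15] [ 17.  86. 163.] [ 631.7 -138.7   45. ]
[289.67 257.62] 668 [269, 247, 42, 22] [ 17.  85. 167.] [629.   19.2  45. ]
[254.13 262.69] 163 [248, 253, 13, 18] [ 20. 128. 146.] [657.5 -64.4  45. ]
[354.46 260.51] 377 [339, 253, 32, 16] [ 17.  85. 165.] [624.5 176.5  45. ]
top panel area 13136 quad [[197.0, 140.0], [339.0, 140.0], [339.0, 232.0], [197.0, 232.0]]
[291.97 148.94] 64 [288, 145, 9, 9] [ 20. 161. 153.] [670.  -62.1  45. ]
[267.88 165.47] 678 [253, 151, 30, 29] [ 17. 108. 185.] [610.2  19.4  45. ]
[221.36 165.62] 399 [210, 155, 23, 22] [ 17. 107. 181.] [606.4 178.2  45. ]
[314.24 165.32] 399 [303, 155, 23, 22] [ 17. 108. 182.] [ 613.9 -139.    45. ]
[316.35 210.98] 648 [302, 197, 30, 29] [ 20. 169. 186.] [ 456.3 -147.3   45. ]
[221.54 209.08] 375 [211, 198, 22, 23] [ 20. 160. 184.] [456.4 172.2  45. ]
[267.19 209.34] 374 [256, 199, 23, 22] [ 20. 160. 185.] [458.6  18.4  45. ]
```

View pics/crop0.png

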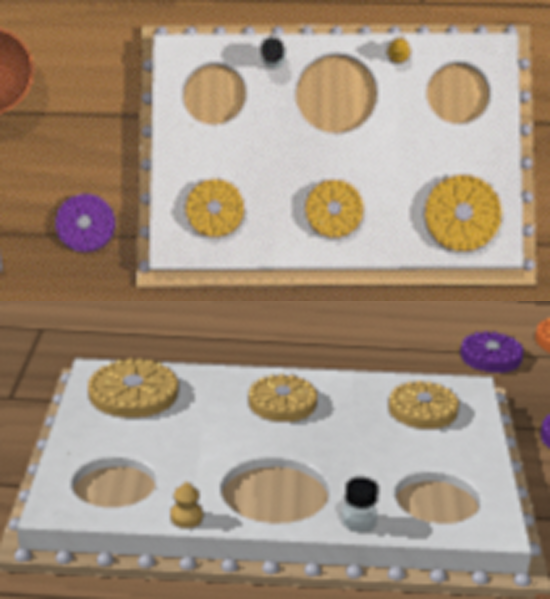

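The crop confirms it. The gold discs are two small ones (left and middle in the top view) and one large (right). The large recess is in the middle with small recesses at both ends, all empty. The purple and orange discs are off the panel. Next I triangulate the hubs and the recess rims.

Run:
```python
from h import *
I={n:cv2.imread(f"pics/{n}0.png") for n in P}
D={"L":((232.8,215),(316.3,211)),"S1":((349,221.6),(221.5,209.1)),"S2":((292.7,218.8),(267.2,209.3))}
def hub(n,uv):
    s=cv2.cvtColor(I[n],cv2.COLOR_BGR2HSV)[...,1].astype(float); u,v=np.round(uv).astype(int)
    w=np.zeros_like(s); w[v-6:v+5,u-5:u+6]=np.clip(90-s[v-6:v+5,u-5:u+6],0,None)
    Y,X=np.mgrid[:420,:560]; return np.array([(w*X).sum(),(w*Y).sum()])/w.sum()
for k,(a,b) in D.items():
    ha,hb=hub("scene",a),hub("top",b); X=tri(ha,hb); print(k,"hub",ha.round(1),hb.round(1),X.round(1),"top@55",plane("top",hb,55)[0].round(1),"scene@55",plane("scene",ha,55)[0].round(1))
R={"RL":((289.7,257),(267.9,165.5)),"RS_L":((354.5,260),(221.4,165.6)),"RS_R":((225.2,254),(314.2,165.3))}
q=[]
for k,(a,b) in R.items():
    e={}
    for n,uv in(("scene",a),("top",b)):
        f,_=panelmask(I[n]); g=I[n][...,0].astype(float)  # blue: white panel bright, wood & wall dark
        m=((g<(175 if n=="scene" else 185))&(f>0)).astype(np.uint8)
        cs,_=cv2.findContours(m,cv2.RETR_EXTERNAL,cv2.CHAIN_APPROX_NONE)
        c=[c for c in cs if cv2.pointPolygonTest(c,uv,False)>0][0]; e[n]=cv2.fitEllipse(cv2.convexHull(c))
    X=tri(e["scene"][0],e["top"][0]); q.append(plane("top",e["top"][0],33)[0])
    print(k,[(n,np.round(v[0],1).tolist(),np.round(v[1],1).tolist()) for n,v in e.items()],X.round(1),"top@33",q[-1].round(1),"scene@38",plane("scene",e["scene"][0],38)[0].round(1))
for n in P:
    f,c=panelmask(I[n]); print(n,cv2.approxPolyDP(cv2.convexHull(c),5,True)[:,0].tolist())
for n,uv,z in(("top",(244,149),80),("top",(292,149),80),("scene",(254.5,270),38),("scene",(323,270),38)): print(n,uv,plane(n,uv,z)[0].round())
```

```text
L hub [232.7 211.5] [316.6 210.5] [ 456.  -147.6   58.1] top@55 [ 456.4 -147.3   55. ] scene@55 [ 451. -149.   55.]
S1 hub [349.3 218.3] [221.3 208.7] [455.9 171.   58. ] top@55 [456.4 171.8  55. ] scene@55 [451.3 171.   55. ]
S2 hub [292.7 215.5] [267.2 208.9] [458.1  17.6  57.8] top@55 [458.5  18.2  55. ] scene@55 [453.8  16.9  55. ]
RL [('scene', [289.4, 256.0], [26.4, 43.8]), ('top', [268.0, 165.2], [31.1, 32.0])] [612.9  18.4  37.4] top@33 [614.   19.2  33. ] scene@38 [613.7  17.7  38. ]
RS_L [('scene', [341.3, 261.3], [28.0, 59.1]), ('top', [308.7, 119.4], [61.4, 226.0])] [784.6   6.8 170.1] top@33 [ 780.8 -119.4   33. ] scene@38 [621.8 145.5  38. ]
RS_R [('scene', [224.7, 252.8], [20.2, 34.3]), ('top', [314.7, 164.9], [24.4, 25.1])] [ 617.  -142.1   38.1] top@33 [ 618.2 -141.7   33. ] scene@38 [ 616.9 -142.9   38. ]
scene [[184, 268], [210, 204], [376, 211], [392, 280]]
top [[336, 141], [339, 231], [197, 231], [201, 141]]
top (244, 149) [657. 100.  80.]
top (292, 149) [660. -61.  80.]
scene (254.5, 270) [676. -61.  38.]
scene (323, 270) [660. 101.  38.]
```

```bash
cat > d.py <<'E'
import sys,numpy as np
from scipy.spatial.transform import Rotation as R
from workcell import ctrl
# python3 d.py x y z yawdeg : remaining shift in the aligned tool frame; yaw = world angle of tool y
x,y,z,yaw=map(float,sys.argv[1:5]); o=ctrl.get_obs()
T=R.from_rotvec(o["orientation"]); M=T.as_matrix(); a=np.radians(yaw)
Y=np.array([np.cos(a),np.sin(a),0]); Z=np.array([0,0,-1]); X=np.cross(Y,Z); G=np.c_[X,Y,Z]
d=np.array([x,y,z])-o["ee_pos"]
print("t",round(o["t"],2),"pos",np.round(o["ee_pos"],1),"F",np.round(o["ft_force"],1),"w",round(o["width"],1),"gf",round(o["grasp_force"],1),"\n turn",(T.inv()*R.from_matrix(G)).as_rotvec().round(4),"shift now-tool",(M.T@d).round(1),"aligned",(G.T@d).round(1), "q",np.round(o["qpos"],2))
E
python3 -m pendant '{"grip":[1,1,1,1,1,1,1,1,1,1,1,1],"linear":[[0,0,0],[0,0,0],[0,0,0],[0,0,0],[-14,-30,7],[-14,-30,7],[-14,-30,7],[-14,-30,7],[-14,-30,7],[-14,-30,7],[-14,-30,7],[-14,-30,7]],"angular":[[0,0,-0.114],[0,0,-0.114],[0,0,-0.114],[0,0,-0.112],[0,0,0],[0,0,0],[0,0,0],[0,0,0],[0,0,0],[0,0,0],[0,0,0],[0,0,0]]}'
python3 d.py 456 171.3 120 91.4
```

```text
t: 1.1
ee_pos: [378.4, 329.3, 166.2]
orientation: [0.038, -3.141, 0.0]
ft_force: [-0.3, 0.0, 0.2]
width: 87.6
grasp_force: 0.0
t 1.1 pos [378.4 329.3 166.2] F [-0.3  0.   0.2] w 87.6 gf 0.0 
 turn [-0.0002 -0.0003  0.    ] shift now-tool [ -73.7 -159.9   46.2] aligned [ -73.7 -159.9   46.2] q [ 0.69  0.32  1.94  0.    0.88 -0.9 ]
```

```bash
python3 -m pendant '{"grip":[1,1,1,1,1,1,1],"linear":[[-15,-32,9],[-15,-32,9],[-15,-32,9],[-15,-32,9],[-14,-32,10],[0,0,0],[0,0,0]],"angular":[[0,0,0],[0,0,0],[0,0,0],[0,0,0],[0,0,0],[0,0,0],[0,0,0]]}' >/dev/null
python3 d.py 456 171.3 42 91.4
```

```text
t 1.68 pos [456.1 171.1 120. ] F [0.2 0.  1. ] w 87.6 gf 0.0 
 turn [-0.0004 -0.0016 -0.004 ] shift now-tool [-0.   0.2 78. ] aligned [ 0.1  0.2 78. ] q [ 0.33  0.38  2.    0.    0.76 -1.26]
```

```bash
python3 -m pendant '{"grip":[1,1,1,1],"linear":[[0,0,25],[0,0,25],[0,0,8],[0,0,0]],"angular":[[0,0,0],[0,0,0],[0,0,0],[0,0,0]]}' >/dev/null
python3 - <<'E'
from h import *
b=grab("1"); cv2.imwrite("pics/crop1.png",np.hstack([cv2.resize(b["scene"][170:290,290:400],(440,480),interpolation=cv2.INTER_CUBIC),cv2.resize(b["top"][160:250,190:257],(357,480),interpolation=cv2.INTER_CUBIC)]))
E
python3 d.py 456 171.3 42 91.4
```

```text
t 2.12 pos [455.9 173.5  63.1] F [-0.4 -0.2  0.2] w 88.0 gf 0.0 
 turn [-0.     -0.0003  0.0009] shift now-tool [-0.1 -2.2 21.1] aligned [-0.1 -2.2 21.1] q [ 0.34  0.49  2.02  0.    0.63 -1.26]
```

View pics/crop1.png

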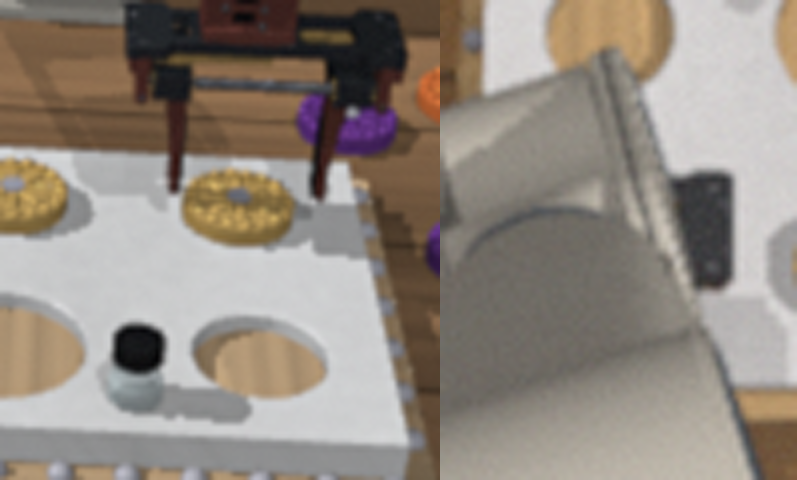

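The fingers straddle the small disc, whose centre is near crop (238,205). They sit a bit to the right of centre: the left tip is near the disc's left edge and the right gap is about 19 px. I'll check this by projecting the measured pose.

```bash
python3 - <<'E'
from h import *
def pr(X): x=pm("scene")@np.r_[X,1]; return ((x[:2]/x[2]-[290,170])*4).round(0)
for s in(-1,1): print("finger tip inner",pr([456-s*1,173.5+s*44,63]),"disc edge",pr([456,171.3+s*38,50]))
print(pr([456,171.3,58]))
E
python3 d.py 456 171.3 42 91.4
```

```text
finger tip inner [177. 184.] disc edge [181. 200.]
finger tip inner [308. 190.] disc edge [293. 206.]
[238. 193.]
t 2.12 pos [455.9 173.5  63.1] F [-0.4 -0.2  0.2] w 88.0 gf 0.0 
 turn [-0.     -0.0003  0.0009] shift now-tool [-0.1 -2.2 21.1] aligned [-0.1 -2.2 21.1] q [ 0.34  0.49  2.02  0.    0.63 -1.26]
```

```bash
python3 -m pendant '{"grip":[1,1,1,1,1,1],"linear":[[0,-4,0],[0,0,0],[0,0,7],[0,0,7],[0,0,6.5],[0,0,0]],"angular":[[0,0,0],[0,0,0],[0,0,0],[0,0,0],[0,0,0],[0,0,0]]}' >/dev/null
python3 d.py 456 171.3 42 91.4
python3 -m pendant '{"grip":[0.6,0.6,0.6,0.6],"linear":[[0,0,0],[0,0,0],[0,0,0],[0,0,0]],"angular":[[0,0,0],[0,0,0],[0,0,0],[0,0,0]]}' >/dev/null
python3 d.py 456 171.3 42 91.4
python3 -m pendant '{"grip":[0.6,0.6,0.6],"linear":[[0,0,0],[0,0,0],[0,0,0]],"angular":[[0,0,0],[0,0,0],[0,0,0]]}' >/dev/null
python3 d.py 456 171.3 42 91.4
```

```text
t 2.62 pos [455.3 168.5  40.9] F [0.1 0.2 0.5] w 88.0 gf 0.0 
 turn [-0.0006 -0.002  -0.0004] shift now-tool [-0.8  2.8 -1.1] aligned [-0.8  2.8 -1.1] q [ 0.33  0.53  2.03  0.    0.58 -1.27]
t 2.95 pos [456.2 168.8  42.2] F [ 0.1  0.5 -1.5] w 75.2 gf 30.0 
 turn [ 0.      0.0001 -0.0002] shift now-tool [0.1 2.5 0.2] aligned [0.1 2.5 0.2] q [ 0.33  0.53  2.03  0.    0.58 -1.27]
t 3.2 pos [456.2 168.8  42.3] F [-0.4  0.3 -0.5] w 75.1 gf 30.0 
 turn [ 0.      0.0001 -0.0003] shift now-tool [0.1 2.5 0.3] aligned [0.1 2.5 0.3] q [ 0.33  0.53  2.03  0.    0.58 -1.27]
```

```bash
cat >> h.py <<'E'
def hub(im,uv,r=5):
    s=cv2.cvtColor(im,cv2.COLOR_BGR2HSV)[...,1].astype(float); u,v=np.round(uv).astype(int)
    w=np.zeros_like(s); w[v-r:v+r+1,u-r:u+r+1]=np.clip(90-s[v-r:v+r+1,u-r:u+r+1],0,None)
    Y,X=np.mgrid[:420,:560]; return np.array([(w*X).sum(),(w*Y).sum()])/w.sum()
E
python3 - <<'E'
from h import *
b=grab("2")["scene"]; a=cv2.imread("pics/scene0.png")
for im in(a,b):
    p=hub(im,(349,219),4); print(p.round(2),plane("scene",p,58)[0].round(1))
E
```

```text
[349.32 218.32] [456.  170.5  58. ]
[348.9  218.32] [456.1 169.4  58. ]
```

```bash
python3 -m pendant '{"grip":[0.6,0.6,0.6,0.6,0.6,0.6,0.6,0.6,0.6,0.6,0.6,0.6],"linear":[[-8,0.5,0],[-14,0.5,0],[-16,0.5,0],[-16,0.6,0],[-16,0.6,0],[-16,0.6,0],[-16,0.6,0],[-16,0.6,0],[-16,0.6,0],[-12,0.5,0],[-5.6,0.3,0],[-2,0,0]],"angular":[[0,0,0],[0,0,0],[0,0,0],[0,0,0],[0,0,0],[0,0,0],[0,0,0],[0,0,0],[0,0,0],[0,0,0],[0,0,0],[0,0,0]]}' >/dev/null
python3 -m pendant '{"grip":[0.6,0.6],"linear":[[0,0,0],[0,0,0]],"angular":[[0,0,0],[0,0,0]]}' >/dev/null
python3 d.py 609.5 178.2 42 91.4
python3 - <<'E'
from h import *
b=grab("3"); p=hub(b["scene"],(354.5,252),5); print(p,plane("scene",p,58)[0].round(1))
cv2.imwrite("pics/crop3.png",cv2.resize(b["scene"][190:300,290:400],(600,600),interpolation=cv2.INTER_CUBIC))
E
```

```text
t 4.47 pos [608.7 178.2  41.9] F [-0.7 -0.5 -1.5] w 75.2 gf 30.0 
 turn [-0.0003 -0.0012 -0.0002] shift now-tool [-0.8 -0.  -0.1] aligned [-0.8 -0.  -0.1] q [ 0.27  0.67  1.69  0.    0.77 -1.33]
[355.71266326 252.48779103] [609.1 179.   58. ]
```

View pics/crop3.png

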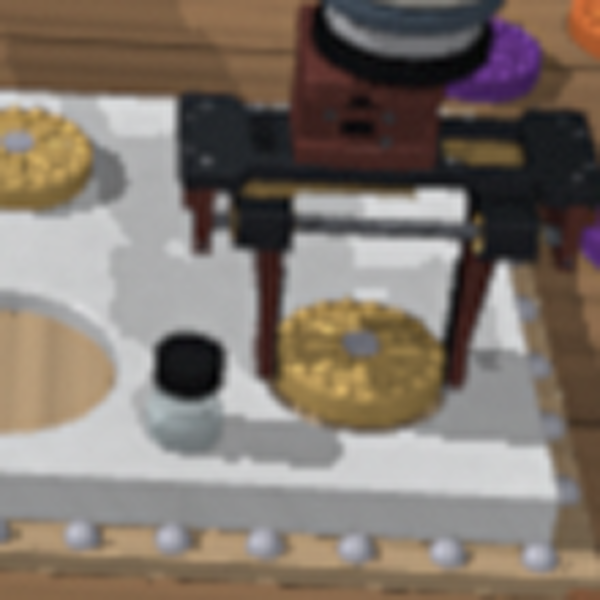

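The disc is held flat over the left small recess, hub at crop (360,345), which is about 0.6 mm from target. I release it here.

```bash
python3 -m pendant '{"grip":[1,1,1,1],"linear":[[0,0,0],[0,0,0],[0,0,0],[0,0,0]],"angular":[[0,0,0],[0,0,0],[0,0,0],[0,0,0]]}' >/dev/null
python3 d.py 458 17 130 91.4
python3 - <<'E'
from h import *
b=grab("4"); p=hub(b["scene"],(354.5,257),5); print(p,plane("scene",p,45)[0].round(1))
E
```

```text
t 4.9 pos [609.5 178.4  42.4] F [-0.6  0.3  0.7] w 87.9 gf 0.0 
 turn [ 0.0001  0.0002 -0.0002] shift now-tool [ 155.4 -157.7  -87.7] aligned [ 155.4 -157.7  -87.6] q [ 0.27  0.67  1.69  0.    0.77 -1.33]
[355.24466825 256.79680095] [609.4 179.2  45. ]
```

```bash
python3 -m pendant '{"grip":[1,1,1,1,1,1,1,1,1,1,1,1],"linear":[[0,0,-24],[0,0,-24],[22,-22,0],[22,-22,0],[22,-22,0],[22,-22,0],[22,-23,0],[22,-23,0],[16,-16,0],[7.4,-7.7,0],[0,0,0],[0,0,0]],"angular":[[0,0,0],[0,0,0],[0,0,0],[0,0,0],[0,0,0],[0,0,0],[0,0,0],[0,0,0],[0,0,0],[0,0,0],[0,0,0],[0,0,0]]}' >/dev/null
python3 d.py 458 17 42 91.4
```

```text
t 6.0 pos [459.   17.   90.5] F [0.  0.5 0.3] w 87.9 gf 0.0 
 turn [ 0.0001  0.0014 -0.0013] shift now-tool [ 1.1 -0.  48.5] aligned [ 1.   0.  48.5] q [ 0.01  0.4   2.07  0.    0.66 -1.58]
```

```bash
python3 -m pendant '{"grip":[1,1,1,1,1,1],"linear":[[0,0,14],[0,0,14],[0,0,10],[0,0,7],[0,0,3.5],[0,0,0]],"angular":[[0,0,0],[0,0,0],[0,0,0],[0,0,0],[0,0,0],[0,0,0]]}' >/dev/null
python3 d.py 458 17 42 91.4
python3 -m pendant '{"grip":[0.6,0.6,0.6,0.6,0.6],"linear":[[0,0,0],[0,0,0],[0,0,0],[0,0,0],[0,0,0]],"angular":[[0,0,0],[0,0,0],[0,0,0],[0,0,0],[0,0,0]]}' >/dev/null
python3 d.py 458 17 42 91.4
python3 - <<'E'
from h import *
b=grab("5")["scene"]; a=cv2.imread("pics/scene0.png")
for im in(a,b):
    p=hub(im,(292.7,216),4); print(p.round(2),plane("scene",p,58)[0].round(1))
E
```

```text
t 6.5 pos [458.   17.4  40.9] F [-0.4  0.9 -0.7] w 88.1 gf 0.0 
 turn [ 0.     -0.0012  0.0003] shift now-tool [-0.  -0.4 -1.1] aligned [-0.  -0.4 -1.1] q [ 0.01  0.51  2.09  0.    0.55 -1.58]
t 6.92 pos [458.3  17.   42.1] F [0.3 0.4 1.3] w 75.6 gf 30.0 
 turn [ 0.      0.0008 -0.0004] shift now-tool [0.3 0.  0.1] aligned [0.3 0.  0.1] q [ 0.01  0.5   2.09  0.    0.55 -1.58]
[292.73 215.54] [458.5  17.   58. ]
[293.07 215.62] [458.8  18.   58. ]
```

```bash
python3 -m pendant '{"grip":[0.6,0.6,0.6,0.6,0.6,0.6,0.6,0.6,0.6,0.6,0.6,0.6],"linear":[[-7,-7,0],[-14,-15,0],[-14,-15,0],[-14,-15,0],[-14,-15,0],[-14,-15,0],[-14,-15,0],[-14,-15,0],[-14,-15,0],[-14,-15,0],[-14,-14,0],[-7.7,-7.8,0]],"angular":[[0,0,0],[0,0,0],[0,0,0],[0,0,0],[0,0,0],[0,0,0],[0,0,0],[0,0,0],[0,0,0],[0,0,0],[0,0,0],[0,0,0]]}' >/dev/null
python3 -m pendant '{"grip":[0.6,0.6,0.6],"linear":[[0,0,0],[0,0,0],[0,0,0]],"angular":[[0,0,0],[0,0,0],[0,0,0]]}' >/dev/null
python3 d.py 616.8 -143 42 91.4
python3 - <<'E'
from h import *
p=hub(grab("6")["scene"],(224.5,246),5); print(p,plane("scene",p,58)[0].round(1))
E
```

```text
t 8.27 pos [ 615.3 -142.3   41.1] F [-0.5  0.9 -1.7] w 75.2 gf 30.0 
 turn [ 0.0006 -0.0019 -0.0001] shift now-tool [-1.5 -0.7 -0.9] aligned [-1.5 -0.7 -0.9] q [-0.25  0.67  1.7   0.    0.77 -1.84]
[225.19290212 246.28620492] [ 616.7 -140.9   58. ]
```

```bash
python3 -m pendant '{"grip":[0.6,0.6,1,1,1,1],"linear":[[-0.5,-1,0],[0,0,0],[0,0,0],[0,0,0],[0,0,0],[0,0,0]],"angular":[[0,0,0],[0,0,0],[0,0,0],[0,0,0],[0,0,0],[0,0,0]]}' >/dev/null
python3 d.py 616.8 -143 42 91.4
python3 - <<'E'
from h import *
p=hub(grab("7")["scene"],(224.5,251),5); print(p,plane("scene",p,45)[0].round(1))
E
```

```text
t 8.87 pos [ 617.3 -144.    41.9] F [ 0.1 -0.3 -0.1] w 87.8 gf 0.0 
 turn [-0.0001  0.0003 -0.0002] shift now-tool [ 0.4  1.  -0.1] aligned [ 0.4  1.  -0.1] q [-0.25  0.67  1.7  -0.    0.77 -1.84]
[224.62283951 250.64753086] [ 617.4 -142.7   45. ]
```

```bash
python3 -m pendant '{"grip":[1,1,1,0.27,0.27,0.27,0.27,0.27,0.27,0.27,0.27,0.27],"linear":[[0,0,-20],[0,0,-20],[0,0,-20],[0,0,0],[0,0,0],[0,0,0],[0,0,0],[0,0,0],[0,0,0],[0,0,0],[0,0,0],[0,0,0]],"angular":[[0,0,0],[0,0,0],[0,0,0.1],[0,0,0.124],[0,0,0.124],[0,0,0.124],[0,0,0.124],[0,0,0.124],[0,0,0.124],[0,0,0.124],[0,0,0.124],[0,0,0.124]]}' >/dev/null
python3 -m pendant '{"grip":[0.27,0.27,0.27,0.27,0.27,0.27,0.27,0.27,0.27,0.27,0.27],"linear":[[0,0,0],[0,0,0],[0,0,0],[0,0,0],[0,0,0],[0,0,0],[0,0,0],[0,0,0],[0,0,0],[0,0,0],[0,0,0]],"angular":[[0,0,0.124],[0,0,0.124],[0,0,0.124],[0,0,0.124],[0,0,0.124],[0,0,0.124],[0,0,0.124],[0,0,0.124],[0,0,0.124],[0,0,0.022],[0,0,0]]}' >/dev/null
python3 d.py 404 -203 100 -43.5
```

```text
t 10.88 pos [ 617.1 -144.   101.7] F [0.2 0.4 0.7] w 55.9 gf 0.0 
 turn [0.     0.     0.0022] shift now-tool [-189.2 -114.4    1.7] aligned [-189.5 -114.     1.7] q [-0.25  0.59  1.68 -0.    0.87  0.51]
```

```bash
python3 -m pendant '{"grip":[0.27,0.27,0.27,0.27,0.27,0.27,0.27,0.27,0.27,0.27],"linear":[[-16,-10,0],[-28,-17,0],[-28,-17,0],[-28,-17,0],[-28,-17,0],[-28,-17,0],[-22,-12,0],[-11.4,-7,0],[0,0,0],[0,0,0]],"angular":[[0,0,0.002],[0,0,0],[0,0,0],[0,0,0],[0,0,0],[0,0,0],[0,0,0],[0,0,0],[0,0,0],[0,0,0]]}' >/dev/null
python3 d.py 404 -203 41 -43.5
python3 - <<'E'
from h import *
b=grab("8")["scene"]; cs=hub(b,(232.7,211.5),4); print(cs,plane("scene",cs,58)[0].round(1))
E
```

```text
t 11.72 pos [ 404.7 -203.1  102. ] F [0.1 0.4 0.1] w 55.6 gf 0.0 
 turn [ 0.0013 -0.0005 -0.0015] shift now-tool [-0.5 -0.7 61. ] aligned [-0.4 -0.6 61. ] q [-0.49  0.37  2.08  0.    0.68  0.27]
[232.70783533 211.38556884] [ 455.  -148.3   58. ]
```

```bash
python3 -m pendant '{"grip":[0.27,0.27,0.27,0.27,0.27,0.27,0.27,0.27,0.27,0.27,0.27,0.27],"linear":[[0,0,20],[0,0,20],[0,0,13],[0,0,8],[0,0,0],[0,0,0],[10,0,0],[6,0,0],[6,0,0],[6,0,0],[10,0,0],[12,0,0]],"angular":[[0,0,0],[0,0,0],[0,0,0],[0,0,0],[0,0,0],[0,0,0],[0,0,0],[0,0,0],[0,0,0],[0,0,0],[0,0,0],[0,0,0]]}' >/dev/null
python3 d.py 578 -19.8 41 -43.5
python3 -m pendant '{"grip":[0.27,0.27,0.27,0.27,0.27,0.27,0.27,0.27,0.27,0.27],"linear":[[12,0,0],[12,0,0],[12,0,0],[12,0,0],[12,0,0],[12,0,0],[12,0,0],[6,0,0],[0,0,0],[0,0,0]],"angular":[[0,0,0],[0,0,0],[0,0,0],[0,0,0],[0,0,0],[0,0,0],[0,0,0],[0,0,0],[0,0,0],[0,0,0]]}' >/dev/null
python3 d.py 578 -19.8 41 -43.5
python3 - <<'E'
from h import *
b=grab("9"); cv2.imwrite("pics/crop9.png",np.vstack([cv2.resize(b["scene"][190:295,180:400],(600,286),interpolation=cv2.INTER_CUBIC),cv2.resize(b["top"][130:245,140:350],(550,301),interpolation=cv2.INTER_CUBIC)[:,:]] if 0 else [cv2.resize(b["scene"][170:300,180:400],(800,473),interpolation=cv2.INTER_CUBIC)]))
E
```

```text
t 12.82 pos [ 438.9 -165.9   41. ] F [-3.2 -2.4  2.5] w 55.8 gf 1.8 
 turn [ 0.0002  0.0002 -0.0021] shift now-tool [ 2.018e+02 -1.000e-01 -0.000e+00] aligned [201.8   0.3   0. ] q [-0.39  0.51  2.07 -0.    0.56  0.38]
t 13.65 pos [ 500.9 -100.7   40.4] F [ 0.7  0.5 -0.1] w 55.7 gf 0.0 
 turn [ 0.0001 -0.0005 -0.0012] shift now-tool [ 1.117e+02  1.000e-01 -5.000e-01] aligned [111.7   0.2  -0.6] q [-0.22  0.55  1.98  0.    0.61  0.54]
```

View pics/crop9.png

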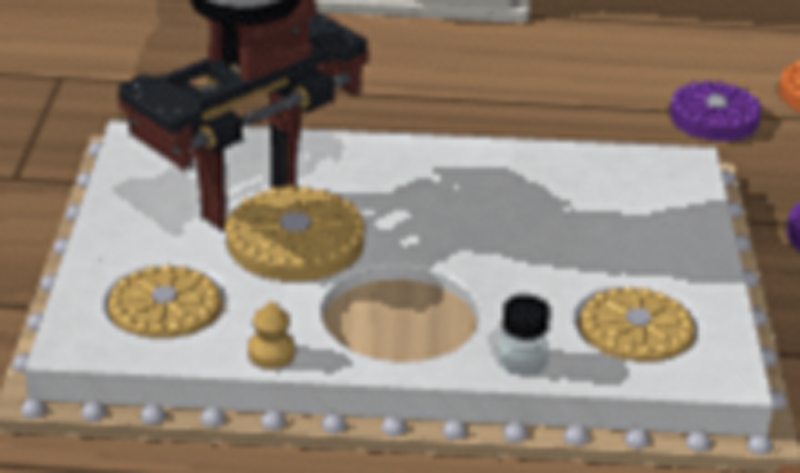

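Both small discs are seated (hubs at crop (163,295) and (638,317)). The large one is being pushed cleanly, hub at crop (295,222). Next I measure the remaining vector to the recess.

```bash
cat > r.py <<'E'
import sys
from h import *
im=ctrl.get_image("scene")[:,:,::-1].copy(); cv2.imwrite(f"pics/{sys.argv[1]}.png",im)
p=hub(im,(float(sys.argv[2]),float(sys.argv[3])),5); c=plane("scene",p,58)[0]
o=ctrl.get_obs()["ee_pos"]; d=np.array([613.6,18.0])-c[:2]; u=np.array([.725,.688]);
a=np.radians(-43.5); Y=np.array([np.cos(a),np.sin(a)]); X=np.array([-Y[1],Y[0]])
print(p.round(1),c.round(1),"togo tool",(X@d).round(1),(Y@d).round(1),"disc-TCP tool",(X@(c[:2]-o[:2])).round(1),(Y@(c[:2]-o[:2])).round(1))
E
python3 r.py 10 261.1 231.1
```

```text
[260.7 230.5] [539.3 -61.6  58. ] togo tool 108.8 -0.9 disc-TCP tool 55.7 1.0
```

```bash
python3 -m pendant '{"grip":[0.27,0.27,0.27,0.27,0.27,0.27,0.27,0.27,0.27,0.27,0.27],"linear":[[6,-0.1,0],[10,-0.1,0],[10,-0.1,0],[10,-0.1,0],[10,-0.1,0],[10,-0.1,0],[10,-0.1,0],[7,-0.1,0],[4,-0.1,0],[0,0,0],[0,0,0]],"angular":[[0,0,0],[0,0,0],[0,0,0],[0,0,0],[0,0,0],[0,0,0],[0,0,0],[0,0,0],[0,0,0],[0,0,0],[0,0,0]]}' >/dev/null
python3 d.py 578 -19.8 41 -43.5; python3 r.py 11 281 244
```

```text
t 14.72 pos [553.1 -44.6  40.7] F [-0.3 -0.9 -0.1] w 55.7 gf 0.0 
 turn [ 0.0002 -0.0002 -0.0015] shift now-tool [35.1  0.9 -0.3] aligned [35.1  1.  -0.3] q [-0.1   0.59  1.88  0.    0.67  0.66]
[280.8 243.6] [591.3  -5.5  58. ] togo tool 32.4 0.0 disc-TCP tool 54.9 0.8
```

```bash
python3 -m pendant '{"grip":[0.27,0.27,0.27,0.27,0.27,0.27,0.27,0.27,0.27,0.27,0.27,0.27],"linear":[[3,0,0],[3,0,0],[3,0,0],[3,0,0],[3,0,0],[3,0,0],[3,0,0],[3,0,0],[3,0,0],[2,0,0],[0,0,0],[0,0,0]],"angular":[[0,0,0],[0,0,0],[0,0,0],[0,0,0],[0,0,0],[0,0,0],[0,0,0],[0,0,0],[0,0,0],[0,0,0],[0,0,0],[0,0,0]]}' >/dev/null
python3 d.py 578 -19.8 41 -43.5; python3 r.py 12 289.5 252
python3 -c "
import cv2;cv2.imwrite('pics/crop12.png',cv2.resize(cv2.imread('pics/12.png')[200:300,180:400],(792,360),interpolation=cv2.INTER_CUBIC))"
```

```text
t 15.77 pos [573.3 -23.6  40.6] F [-0.3  0.1 -0.3] w 55.6 gf 0.0 
 turn [ 0.0002 -0.0004 -0.0016] shift now-tool [ 6.   0.8 -0.4] aligned [ 6.   0.8 -0.4] q [-0.06  0.61  1.84  0.    0.69  0.7 ]
[288.7 251.1] [620.2  15.9  58. ] togo tool -3.0 -6.2 disc-TCP tool 61.1 6.9
```

View pics/crop12.png

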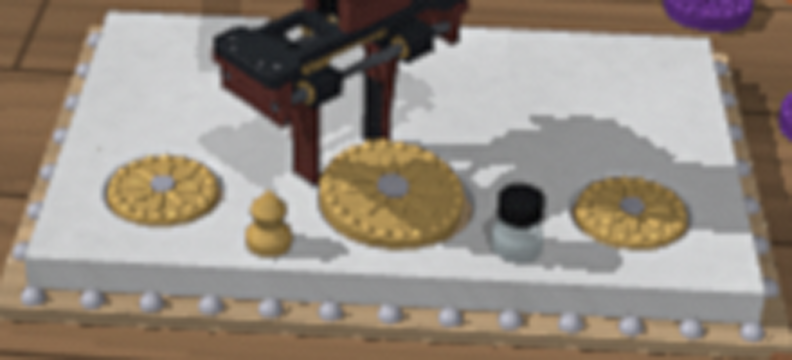

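The large disc has its leading edge down and still rests on the near rim (hub at crop (392,184)). It needs a few more mm of push.

```bash
python3 -m pendant '{"grip":[0.27,0.27,0.27,0.27,0.27,0.27],"linear":[[1.5,0,0],[1.5,0,0],[1,0,0],[0,0,0],[0,0,0],[0,0,0]],"angular":[[0,0,0],[0,0,0],[0,0,0],[0,0,0],[0,0,0],[0,0,0]]}' >/dev/null
sed -i 's/c=plane("scene",p,58)/c=plane("scene",p,45)/' r.py
python3 d.py 578 -19.8 41 -43.5; python3 r.py 13 289.5 253
python3 -c "
from h import *
x=pm('scene')@np.r_[613.6,18.2,45,1]; print('expected seated hub',x[:2]/x[2])"
```

```text
t 16.32 pos [575.8 -20.9  40.7] F [-0.3 -0.3  0.2] w 56.0 gf 0.0 
 turn [ 0.0001 -0.0001 -0.0018] shift now-tool [ 2.4  0.8 -0.3] aligned [ 2.4  0.8 -0.3] q [-0.06  0.61  1.83 -0.    0.7   0.7 ]
[288.7 253.3] [611.8  15.9  45. ] togo tool 2.8 -0.1 disc-TCP tool 51.5 0.8
expected seated hub [289.6353726  253.76269482]
```

```bash
python3 -m pendant '{"grip":[0.27,0.27,0.27,0.27,0.27,0.27,0.27,0.27,0.27,0.27,0.27,0.27],"linear":[[-6,0,0],[-12,0,-6],[-20,0,-20],[-25,0,-25],[-30,0,-20],[-35,0,-15],[-35,0,-10],[-35,0,0],[-30,0,0],[-30,0,0],[-15,0,0],[0,0,0]],"angular":[[0,0,0],[0,0,0],[0,0,0],[0,0,0],[0,0,0],[0,0,0],[0,0,0],[0,0,0],[0,0,0],[0,0,0],[0,0,0],[0,0,0]]}' >/dev/null
python3 d.py 578 -19.8 41 -43.5
python3 - <<'E'
from h import *
b=grab("14"); 
for k,s,t in(("L",(288.7,253.3),(268,165)),("S1",(355,256.8),(221.3,165)),("S2",(224.6,250.6),(315,165))):
    p,q=hub(b["scene"],s,5),hub(b["top"],t,3); print(k,p.round(1),q.round(1),tri(p,q).round(1),plane("scene",p,45)[0].round(1),plane("top",q,45)[0].round(1))
cv2.imwrite("pics/crop14.png",np.vstack([cv2.resize(b["scene"][200:300,180:400],(660,300),interpolation=cv2.INTER_CUBIC),cv2.resize(b["top"][130:245,140:350],(660,300),interpolation=cv2.INTER_CUBIC)]))
E
```

```text
t 17.37 pos [ 384.5 -220.2  137. ] F [1.  1.1 0.4] w 56.1 gf 0.0 
 turn [-0.0007  0.0006 -0.0052] shift now-tool [278.6   1.1  95.8] aligned [278.6   2.4  96. ] q [-0.55  0.3   2.08 -0.    0.76  0.22]
L [288.7 253.2] [268.6 165.2] [611.3  16.4  44.9] [611.4  15.8  45. ] [611.2  16.9  45. ]
S1 [355.1 256.6] [220.8 165. ] [608.6 179.5  45. ] [608.7 179.   45. ] [608.6 180.   45. ]
S2 [224.6 250.5] [315.  164.5] [ 616.9 -142.2   45.1] [ 616.8 -142.9   45. ] [ 616.8 -141.6   45. ]
```

View pics/crop14.png

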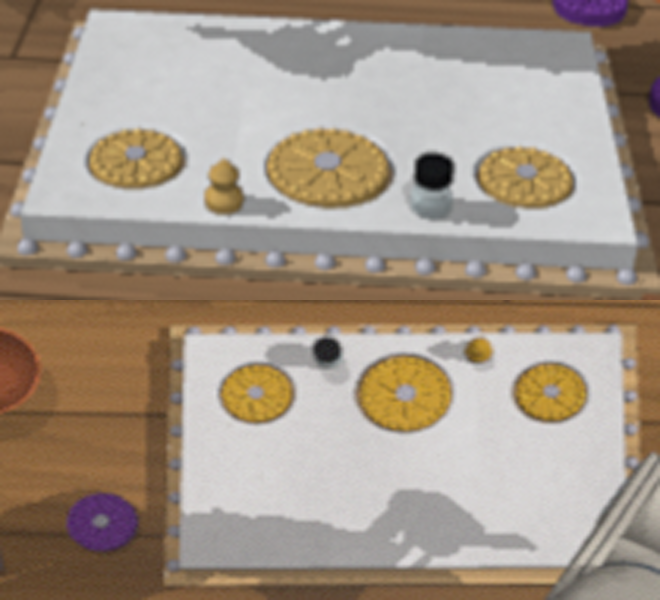

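All three hubs triangulate to z ≈ 45 mm. That is 13 mm below where they started, so the discs are seated flat. The finial and jar have not moved and the arm is clear, so I'm handing in.

```bash
python3 -c "
from workcell import ctrl
print(ctrl.close_job())"
```

```text
the job is handed in; nothing more can be done
None
```

All three medallions are flat and fully down in recesses of their own size, the finial and jar on the panel did not move, and the job was handed in with the arm clear at about 17.5 s.

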